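Fit a cart wheel and its collar on a square axle

TASK

Fit the toy-cart wheel onto the upright steel axle with its raised hub upwards, and then the plain wooden collar on top of it. Both have a square hole: turn each one until it finds the square shank, then push it down past the axle's spring catches until it is fully home - the wheel flat on the block, the collar flat on the wheel's hub. Let go, and leave the other things on the table where they are.

Things in the scene. Friction and masses are not known exactly. Their poses are not given: they have to be found in the camera images.
- seat (a point): Centre of the top face of the axle block, on the axle's centre line, 25 mm above the table, z up: the wheel's place when home. The block is a wooden slab 120 x 120 x 25 mm screwed to the table. The steel axle stands upright on it, 90 mm high, too stiff to turn. Its lower 73 mm is a square shank 30 x 30 mm that stands at ANY angle about the vertical: no reading tells it.
- shoulder (a point): Centre of the axle's flat shoulder, 73 mm above the seat, where the square shank ends (axes: not the shank's). A ring threaded over the axle's round top lands here and drops about 6 mm, onto the catches, once its hole is turned to within about 5 degrees of the shank; any quarter turn finds one of four fits.
- tip (a point): Top of the axle, 90 mm above the seat. The top is a round spigot, 28 mm in diameter for 11 mm above the shoulder, then tapering to 16 mm at this flat end.
- catches (a point): Point on the axle's centre line 62 mm above the seat, between two spring catches: round steel noses of 8 mm radius that stick 3.5 mm out of two faces of the shank that lie back to back. A ring stops on them; a push of about 5 to 15 N, kept up as they rub along its hole, takes it down until its top is below them, when they spring out again.
- wheel: Toy-cart wheel, 120 mm in diameter, 150 to 310 g: wooden disc with black tyre, 12 mm thick, and a round wooden hub, 60 mm in diameter, up to 30 mm above the underside, with a 32.5 x 32.5 mm square hole right through. Starts flat on the table, hub up. Origin: centre of the underside, z up, x and y square to the hole's sides. Once below the catches it falls home if let go.
- collar: Plain round wooden collar, 60 mm in diameter, 26 mm high, 60 to 130 g, with a 32.5 x 32.5 mm square hole right through; both ends alike. Starts flat on the table. Origin: centre of the underside, z up along the hole, x and y square to the hole's sides. When home it lies on the wheel's hub, 30 mm above the seat, its top just under the catches.
- boards: Bystander: a stack of three small pine boards, 130 x 180 x 36 mm. Origin: centre of the underside.
- offcut: Bystander: pine offcut 50 x 80 x 30 mm. Origin: centre of the underside.
- glue_jar: Bystander: white jar with an orange cap, 64 mm in diameter, 85 mm high. Origin: centre of the underside.
- mallet: Bystander: wooden mallet lying on the table, 270 mm long, head 65 x 120 x 68 mm, handle towards its -x. Origin: on the table near the head.
- lath: Bystander: thin wooden lath 20 x 200 x 14 mm, long along its y. Origin: centre of the underside.
- pencil_cup: Bystander: blue ceramic cup 72 mm in diameter, 90 mm high, with pencils up to 150 mm. Origin: centre of the underside.
Things that resemble listed ones, but are neither listed nor needed, are in the scene too. What is shaped like the collar but orange or pink is not meant.

How it is judged (in metres and radians):
On the way, in this order (a step that is already met when the one before it is completed fails the run):
1. the wheel is fully home: flat on the block around the axle, hub up (z of wheel in the frame of seat between -0.003 and 0.003 m and horizontal distance between wheel and seat below 0.005 m and angle between wheel's own z axis and vertical below 0.08 rad), for 0.2 s.
2. the collar is fully home on the wheel's hub (z of collar in the frame of seat between 0.027 and 0.033 m and horizontal distance between collar and seat below 0.005 m and angle between the z axis of collar and the z axis of seat, either way round below 0.08 rad), for 0.2 s.
At the end, for the whole second after the job is handed in: Wheel flat on the block round the axle, hub up: underside within 3 mm of the block's top. Collar on its hub: underside 30 mm (within 3) above the block's top. Both centred within 5 mm of the axle, tilted under 0.08 rad, at rest (under 20 mm/s) (all of step 1 and all of step 2 and linear speed of each of wheel, collar below 0.02 m/s); the robot touches nothing.
It fails at once if one of the other things on the table (boards, offcut, jar, mallet, lath, pencil cup) was moved more than 40 mm (distance of any of boards, offcut, glue_jar, mallet, lath, pencil_cup from where it was at the start of the episode above 0.04 m).
It also fails if it takes over 72 s, if anything falls off the work surface, if the arm or the gripper's body presses on something with over 40 N, if the wrist force passes 120 N, or if a joint passes its speed limit or range.

ROBOT

A 6-joint arm with a two-finger parallel gripper is mounted at the origin on the work surface. World frame = base frame: x ahead of the robot, y to its left, z up, the work surface at z = 0. Lengths are in m, angles in degrees, forces in N, time in s.
With the tool pointing down it reaches from about 0.3 to 0.75 m from the base axis. Payload 8.5 kg.
Tool frame: the origin (TCP) lies midway between the tips of the shut fingers; the grasp point (between the pads) lies grasp_offset behind it (grasp_offset is the distance from the TCP to the grasp point, in m); z points along the fingers, y is the line along which they close (so a half turn about z gives the same grasp; the last joint's range is limited). The gripper opens to 85 mm and grips with 20 to 120 N. Pads are 22 mm wide; open, the fingers measure 114 mm over their backs; the gripper's body (76 mm by 85 mm) begins 54 mm behind the grasp point. The pads swing forward as they close: fully open they stand 13 mm farther back than shut.
Start: joints at [57.393, 21.807, 74.336, -0, 83.858, -12.336], TCP at [0.191, 0.516, 0.231] pointing down, gripper open.
Joint ranges: [-178.18, 178.18], [-50.72, 133.34], [12.68, 142.11], [-81.47, 261.47], [9.98, 163.14], [-165.26, 165.26]. Speed limits (degrees/s): [136.94, 136.94, 180, 180, 180, 180].

INTERFACE

Orientations are given as a 3x3 rotation matrix whose columns are the frame's x, y, z axes.
In Python, from rig import observe, get_image, camera_params, close_job, grasp_offset gives the robot as it stands.
- The arm moves only by the shell command python3 -m handwheel 'ROWS' [OPENING] [FORCE]. ROWS is JSON, a list of rows, each a list of 2 entries, a list of its own where there are three numbers: the shift along the tool's x, y, z as a fraction of full scale, then the turn, a rotation vector about the tool's x, y, z as a fraction of full scale. In form: [[[dx, dy, dz], [ax, ay, az]], ...]. A call has 1 to 10 rows; each row is the pose to reach, as a shift and turn from the pose commanded when the call began, along the tool's axes at that moment, turning the shorter way round; what a row does not reach only later rows make up. Full scale, the value 1, is 0.5 m for a shift and pi rad for a turn. A row lasts 1/10 s, in which the tool goes at most 50 mm and 8.59 degrees, less where a joint would pass 70% of its speed; a pose out of reach is approached as far as the arm can. A call with a number of a shift or a turn outside -1 to 1 is refused whole. A call with a gripper value outside its range is refused whole. OPENING is the opening, from 0 (shut) to 1 (fully open), set as the call begins (- or left out, the last holds). The fingers move at their own pace and stop on an object; FORCE is the grip in N (left out, the last holds). Time passes only in rows, so rows that repeat a pose let the fingers close. It gives the time, the measured TCP pose, the force, the opening and the grip force at its end, in the units of the state.
- observe(): the state, without advancing time (a new reading comes with each control period).
- get_image(name): name is "scene" or "top" or "wrist"; returns (picture, depth): 420x560x3 uint8, red, green, blue; 420x560 float32, m along the optical axis (not along the pixel's ray), 0 where there is no reading.
- camera_params(name): a dict with "K" (3x3 intrinsics, pixels), "k1" (the pictures are not rectified: a ray, as slopes to the right and down, at radius r is drawn at 1 + k1 r^2 times it, then the intrinsics apply), "R" (3x3) and "t" (3): a world point X has camera coordinates R X + t. Camera axes: x right, y down, z forward; pixel columns grow to the right and rows downward; lengths in m; the calibration is good to about 2 mm. A picture is of the moment at which its call begins: read the wrist's pose just before it. camera_params takes no time and is no camera call; for the wrist camera it gives the pose at the moment of the call.
- close_job(): hands the job in; it is judged then, once.
The state is a dict: "time_s": time; "q": joint angles; "qvel": joint speeds; "joint_efforts": joint torques, N m; "position": TCP position; "tool_rot": TCP orientation; "ft_force": force on the tool from outside, world axes, zero at the start; "wrist_torque": the same for the moment, N m; "grip_width": finger opening in m; "gripper_force": force on a finger pad.
Only numpy, scipy, OpenCV 4.12 (cv2) and the standard library are available. Lean on these libraries where they do the work, as an engineer would, in place of code of your own. Each camera call takes 0.05 s, during which the arm holds its last target. There are 200 camera calls.

## Working session

There is one attempt and no reset: what is moved stays moved. The work goes in short steps, Python scripts to look and compute and a shell command to move; the robot and the scene stay as the last step left them, time stands still between calls to the robot, and variables do not carry over. Pictures are saved under pics/ and viewed, at most 10 in all, crops included, and the job is handed in when it is done.

```bash
ls; mkdir -p pics
python3 - <<'E'
from rig import *
import cv2,numpy as np
print(observe()); print(grasp_offset)
for n in ("scene","top"):
    im,d=get_image(n); np.savez(f"{n}0.npz",im=im,d=d)
    cv2.imwrite(f"pics/{n}0.png",im[:,:,::-1]); print(n,camera_params(n))
E
```

```text
pics
{'time_s': 0.0, 'q': array([ 5.73940853e+01,  2.18396920e+01,  7.43846909e+01,  2.20438221e-04,
        8.38593950e+01, -1.23348930e+01]), 'qvel': array([-1.55155813e-01, -7.52813920e-02,  3.59035625e-02, -1.32129105e-02,
        3.92682794e-05, -5.48624506e-02]), 'joint_efforts': array([ 9.14762836e-05, -4.48471212e+01, -2.31273776e+01, -2.44135645e-04,
        4.87170400e-03, -1.02946984e-05]), 'position': array([0.1903815 , 0.51567923, 0.23072432]), 'tool_rot': array([[-9.38064014e-01,  3.46461078e-01, -7.91139802e-04],
       [ 3.46461837e-01,  9.38063262e-01, -1.22969062e-03],
       [ 3.16099246e-04, -1.42762827e-03, -9.99998931e-01]]), 'ft_force': array([-0.6381113 , -0.48916408,  0.02740915]), 'wrist_torque': array([ 0.0369258 , -0.01673579,  0.03482735]), 'gripper_force': 0.0, 'grip_width': 0.08533422007230079}
0.0187
scene {'K': array([[469.56018419,   0.        , 273.75823965],
       [  0.        , 469.56018419, 206.72164447],
       [  0.        ,   0.        ,   1.        ]]), 'k1': -0.13718307729712786, 'R': array([[-0.53403265,  0.84544028, -0.00631389],
       [ 0.66261512,  0.4138872 , -0.62421037],
       [-0.52511935, -0.3375324 , -0.78123079]]), 't': array([ 0.27606504, -0.36936309,  1.611823  ])}
top {'K': array([[492.89472411,   0.        , 272.22847343],
       [  0.        , 492.89472411, 215.99083546],
       [  0.        ,   0.        ,   1.        ]]), 'k1': -0.11358152742932286, 'R': array([[ 0.01830221, -0.99982941,  0.00248599],
       [-0.99771861, -0.01842506, -0.06494684],
       [ 0.06498157, -0.00129165, -0.99788563]]), 't': array([0.01974861, 0.59946131, 1.5984343 ])}
```

View pics/top0.png

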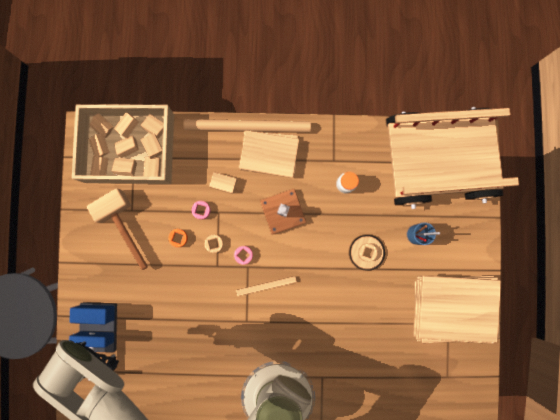

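View pics/scene0.png

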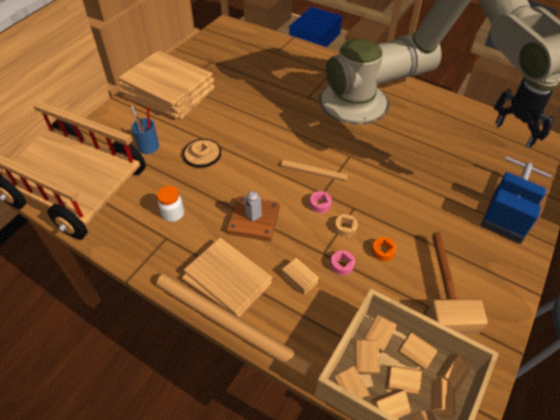

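Top view: wheel at (367,252), plain collar at (213,244), axle/block at (284,212). Pink and orange rings, the lath (267,286) and the offcut (222,183) are nearby. The scene view agrees: wheel (203,152), collar (347,224), axle (253,205).

```bash
cat > h.py <<'E'
import numpy as np, cv2, math
from rig import *
def rays(cp,uv):
    D=np.array([cp["k1"],0,0,0.])
    p=cv2.undistortPoints(np.array(uv,float).reshape(-1,1,2),cp["K"],D,None,None,None) .reshape(-1,2)
    # refine: fixed point is done by cv2
    d=np.c_[p,np.ones(len(p))]@cp["R"]; o=-cp["R"].T@cp["t"]
    return o,d
def plane(cp,uv,z):
    o,d=rays(cp,uv); return o+d*((z-o[2])/d[:,2])[:,None]
def deppts(cp,uv,d):
    o,r=rays(cp,uv); uv=np.array(uv).astype(int); return o+r*d[uv[:,1],uv[:,0]][:,None]
def cloud(cp,d):
    v,u=np.mgrid[0:d.shape[0],0:d.shape[1]]
    P=deppts(cp,np.c_[u.ravel(),v.ravel()],d); P[d.ravel()==0]=np.nan
    return P.reshape(d.shape+(3,))
def tri(c1,u1,c2,u2):
    o1,d1=rays(c1,[u1]);o2,d2=rays(c2,[u2]);d1=d1[0];d2=d2[0]
    A=np.c_[d1,-d2];s=np.linalg.lstsq(A,o2-o1,rcond=None)[0]
    a=o1+s[0]*d1;b=o2+s[1]*d2;return (a+b)/2,np.linalg.norm(a-b)
def proj(cp,X):
    c=np.atleast_2d(X)@cp["R"].T+cp["t"];p=c[:,:2]/c[:,2:];p=p*(1+cp["k1"]*(p**2).sum(1))[:,None]
    return p*[cp["K"][0,0],cp["K"][1,1]]+cp["K"][:2,2]
E
python3 - <<'E'
from h import *
t=camera_params("top");s=camera_params("scene")
C={}
for n,cp in(("top",t),("scene",s)):
    f=np.load(n+"0.npz");C[n]=cloud(cp,f["d"])
for nm,a,b in(("wheel",(367,252),(203,152)),("collar",(213,244),(347,224)),("axle",(284,212),(253,205)),("jar",(347,182),(168,195)),("cup",(422,234),(145,130)),("mallet",(106,204),(460,310)),("lath",(267,286),(313,170)),("offcut",(222,183),(300,275))):
    for n,(u,v) in(("top",a),("scene",b)):
        P=C[n][v-12:v+13,u-12:u+13].reshape(-1,3)
        z=P[:,2];m=z>np.nanpercentile(z,97)-.006
        print(nm,n,np.nanmean(P[m],0).round(3),np.nanmax(z).round(3),np.nanmedian(z).round(3))
P=C["top"].reshape(-1,3); r=np.hypot(P[:,0]-.5,P[:,1]); m=(P[:,0]>.2)&(P[:,0]<.8)&(abs(P[:,1])<.5)
print(np.nanpercentile(P[m][:,2],[1,50]))
E
```

```text
wheel top [ 0.488 -0.282  0.032] 0.042 0.013
wheel scene [ 0.488 -0.281  0.028] 0.034 0.013
collar top [0.506 0.222 0.029] 0.038 0.002
collar scene [0.508 0.223 0.026] 0.031 0.01
axle top [ 0.618 -0.004  0.115] 0.125 0.027
axle scene [ 0.621 -0.     0.112] 0.118 0.044
jar top [ 0.712 -0.211  0.086] 0.093 0.038
jar scene [ 0.715 -0.21   0.085] 0.089 0.075
cup top [ 0.547 -0.437  0.141] 0.156 0.046
cup scene [ 0.562 -0.44   0.123] 0.143 0.068
mallet top [0.624 0.566 0.072] 0.079 0.068
mallet scene [0.623 0.57  0.068] 0.072 0.067
lath top [0.373 0.044 0.016] 0.022 0.002
lath scene [0.372 0.046 0.014] 0.02 0.001
offcut top [0.704 0.196 0.034] 0.041 0.027
offcut scene [0.711 0.199 0.03 ] 0.035 0.029
[-0.00829173  0.00171561]
```

```bash
cat >> h.py <<'E'
def rel(p,yaw=None,st=None):
    """tool-frame shift (fraction) to world TCP target p; yaw=desired angle of tool y axis in world, deg (mod 180); also levels the tool"""
    st=st or observe(); R=st["tool_rot"]
    sh=R.T@(np.array(p)-st["position"])/0.5
    best=None
    if yaw is not None:
        best=[]
        for k in(0,180):
            a=math.radians(yaw+k);y=np.array([math.cos(a),math.sin(a),0]);z=np.array([0,0,-1.]);Rt=np.c_[np.cross(y,z),y,z]
            rv=cv2.Rodrigues(R.T@Rt)[0].ravel()/math.pi
            best.append((rv.round(4),"q6 about",(st["q"][5]+np.degrees(rv[2]*math.pi)).round(1)))
    print("shift",sh.round(4),"turn",best,"dist mm",(np.linalg.norm(sh)*500).round(1))
E
python3 - <<'E'
from h import *
st=observe();c=camera_params("wrist");R=st["tool_rot"]
o=-c["R"].T@c["t"];print("cam in tool",R.T@(o-st["position"]));print("axes",(R.T@c["R"].T).round(3));print(c["K"],c["k1"])
rel((.6,.0,.40),90);rel((.48,-.28,.33),90)
E
```

```text
cam in tool [ 0.06855807 -0.00057401 -0.14244218]
axes [[-0.    -0.963 -0.268]
 [ 1.    -0.    -0.   ]
 [ 0.    -0.268  0.963]]
[[314.5738864    0.         283.53604836]
 [  0.         314.5738864  206.7979139 ]
 [  0.           0.           1.        ]] 0.007332954529077496
shift [-1.1257 -0.6841 -0.3378] turn [(array([-4.000e-04, -1.000e-04, -1.126e-01]), 'q6 about', np.float64(-32.6)), (array([-2.000e-04,  5.000e-04,  8.874e-01]), 'q6 about', np.float64(147.4))] dist mm 680.0
shift [-1.0946 -1.2924 -0.1971] turn [(array([-4.000e-04, -1.000e-04, -1.126e-01]), 'q6 about', np.float64(-32.6)), (array([-2.000e-04,  5.000e-04,  8.874e-01]), 'q6 about', np.float64(147.4))] dist mm 852.6
```

Run:
```python
from h import *
rel((.45,.2,.28),0);rel((.62,.0,.25),0)
```

```text
shift [-0.7057 -0.4126 -0.0981] turn [(array([-4.000e-04,  2.000e-04,  3.874e-01]), 'q6 about', np.float64(57.4)), (array([-2.000e-04, -4.000e-04, -6.126e-01]), 'q6 about', np.float64(-122.6))] dist mm 411.7
shift [-1.1633 -0.6699 -0.0379] turn [(array([-4.000e-04,  2.000e-04,  3.874e-01]), 'q6 about', np.float64(57.4)), (array([-2.000e-04, -4.000e-04, -6.126e-01]), 'q6 about', np.float64(-122.6))] dist mm 671.5
```

```bash
python3 -m handwheel '[[[-0.7,-0.41,-0.1],[0,0,0.387]],[[-0.7,-0.41,-0.1],[0,0,0.387]],[[-0.7,-0.41,-0.1],[0,0,0.387]],[[-0.7,-0.41,-0.1],[0,0,0.387]],[[-0.7,-0.41,-0.1],[0,0,0.387]],[[-0.7,-0.41,-0.1],[0,0,0.387]],[[-0.7,-0.41,-0.1],[0,0,0.387]],[[-0.7,-0.41,-0.1],[0,0,0.387]],[[-0.7,-0.41,-0.1],[0,0,0.387]],[[-0.7,-0.41,-0.1],[0,0,0.387]]]'
python3 - <<'E'
from h import *
print(observe()["q"]);rel((.62,.0,.24),0)
E
```

```text
time_s: 1.1
position: [0.4484, 0.2014, 0.2809]
tool_rot: [[0.001, 1.0, -0.001], [1.0, -0.001, -0.0], [-0.0, -0.001, -1.0]]
ft_force: [0.0, -0.2, -0.4]
grip_width: 0.0854
gripper_force: 0.0
[1.03496127e+01 1.39824274e+01 7.76352602e+01 7.49298976e-03
 8.84314109e+01 1.03901667e+01]
shift [-0.4025  0.3435  0.0816] turn [(array([-0.0003,  0.    , -0.0002]), 'q6 about', np.float64(10.3)), (array([0.000e+00, 4.000e-04, 9.998e-01]), 'q6 about', np.float64(190.3))] dist mm 267.7
```

```bash
python3 -m handwheel '[[[-0.4,0.343,0.08],[0,0,0]],[[-0.4,0.343,0.08],[0,0,0]],[[-0.4,0.343,0.08],[0,0,0]],[[-0.4,0.343,0.08],[0,0,0]],[[-0.4,0.343,0.08],[0,0,0]],[[-0.4,0.343,0.08],[0,0,0]],[[-0.4,0.343,0.08],[0,0,0]],[[-0.4,0.343,0.08],[0,0,0]],[[-0.4,0.343,0.08],[0,0,0]]]' | head -2
python3 - <<'E'
from h import *
c=camera_params("wrist");im,d=get_image("wrist");np.savez("w_axle.npz",im=im,d=d,R=c["R"],t=c["t"])
u,v=proj(c,(.62,-.002,.1))[0].astype(int);print(u,v)
cv2.imwrite("pics/w_axle.png",cv2.resize(im[max(v-75,0):v+75,u-100:u+100,::-1],None,fx=4,fy=4,interpolation=cv2.INTER_CUBIC))
E
```

```text
time_s: 2.0
position: [0.6188, 0.0047, 0.242]
285 201
```

View pics/w_axle.png

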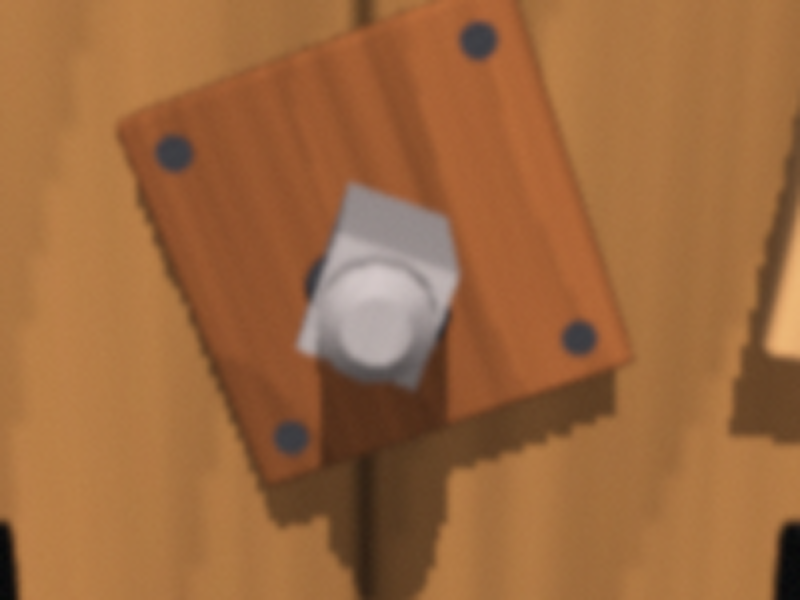

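The wrist crop shows the block from above. The shoulder corners are at (298,350), (415,388) and (458,272), the tip centre is at (377,335), and the catches are on the left and right faces. I'll turn these into points.

```bash
cat >> h.py <<'E'
def wcp(f):
    c=dict(camera_params("wrist"));c["R"]=f["R"];c["t"]=f["t"];return c
E
python3 - <<'E'
from h import *
f=np.load("w_axle.npz");c=wcp(f)
g=lambda L:(np.array(L,float)+.5)/4-.5+[185,126]
s=plane(c,g([(298,350),(415,388),(458,272)]),.098);print(s.round(4))
e=np.diff(s[:,:2],axis=0);print("edges",np.linalg.norm(e,axis=1),np.degrees(np.arctan2(e[:,1],e[:,0])),"mid",(s[0]+s[2])/2)
b=plane(c,g([(479,41),(175,153),(578,338),(291,437)]),.025);print("block",b.mean(0))
bc=plane(c,g([(120,128),(515,-5),(632,358),(270,483)]),.025);print("block corners",bc.mean(0),np.linalg.norm(np.diff(bc,axis=0),axis=1))
print("tip",plane(c,g([(377,335)]),.115))
P=cloud(c,f["d"]);
for q in((377,335),(430,290),(200,200)):
    u,v=g([q])[0].round().astype(int);print("depth z",np.nanmedian(P[v-2:v+3,u-2:u+3].reshape(-1,3),0))
# check with scene+top: tip
t=camera_params("top");sc=camera_params("scene")
for n,cp in(("top",t),("scene",sc)):
    print(n,proj(cp,(.62,0,.115)))
E
```

```text
[[ 0.5949 -0.0139  0.098 ]
 [ 0.6227 -0.0233  0.098 ]
 [ 0.6326  0.0053  0.098 ]]
edges [0.02942475 0.03020399] [-18.65453379  71.01876063] mid [ 0.61370599 -0.00430285  0.098     ]
block [ 0.61374508 -0.00449849  0.025     ]
block corners [ 0.61475485 -0.00493606  0.025     ] [0.11711097 0.11142837 0.11634669]
tip [[ 0.61386076 -0.00522632  0.115     ]]
depth z [ 0.6139652  -0.00497967  0.11485985]
depth z [0.62587709 0.00218809 0.10031192]
depth z [0.56190097 0.00873963 0.02481832]
top [[282.37743838 207.39056453]]
scene [[251.88176667 194.82407404]]
```

Run:
```python
from h import *
rel((.488,-.27,.2),0)
```

```text
shift [-0.5479 -0.2639  0.084 ] turn [(array([ 0.0002, -0.    ,  0.0012]), 'q6 about', np.float64(-10.5)), (array([ 0.000e+00,  4.000e-04, -9.988e-01]), 'q6 about', np.float64(-190.5))] dist mm 306.9
```

```bash
python3 -m handwheel '[[[-0.548,-0.264,0.084],[0,0,0]],[[-0.548,-0.264,0.084],[0,0,0]],[[-0.548,-0.264,0.084],[0,0,0]],[[-0.548,-0.264,0.084],[0,0,0]],[[-0.548,-0.264,0.084],[0,0,0]],[[-0.548,-0.264,0.084],[0,0,0]],[[-0.548,-0.264,0.084],[0,0,0]],[[-0.548,-0.264,0.084],[0,0,0]],[[-0.548,-0.264,0.084],[0,0,0]]]' | head -2
python3 - <<'E'
from h import *
c=camera_params("wrist");im,d=get_image("wrist");np.savez("w_wheel.npz",im=im,d=d,R=c["R"],t=c["t"])
u,v=proj(c,(.488,-.282,.03))[0].astype(int);print(u,v)
cv2.imwrite("pics/w_wheel.png",cv2.resize(im[max(v-75,0):v+75,u-100:u+100,::-1],None,fx=4,fy=4,interpolation=cv2.INTER_CUBIC))
E
```

```text
time_s: 2.95
position: [0.4884, -0.2702, 0.1999]
283 199
```

View pics/w_wheel.png

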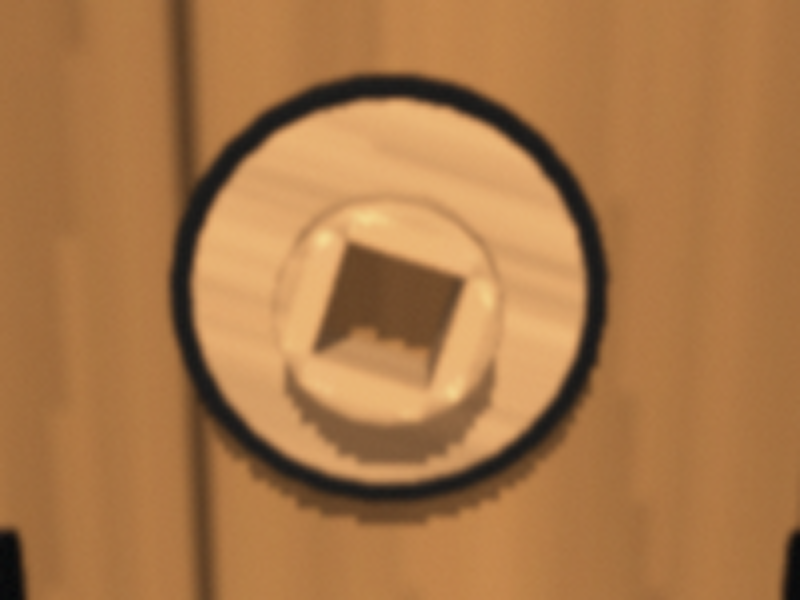

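The wheel is seen from above, hub up. The hole corners are at (348,241), (467,281), (430,390) and (313,352), and the hub circle is about (388,310).

Run:
```python
from h import *
f=np.load("w_wheel.npz");c=wcp(f)
g=lambda L:(np.array(L,float)+.5)/4-.5+[183,124]
s=plane(c,g([(348,241),(467,281),(430,390),(313,352),(348,241)]),.03)
e=np.diff(s[:,:2],axis=0);print(s[:4].mean(0),np.linalg.norm(e,axis=1),np.degrees(np.arctan2(e[:,1],e[:,0])))
print("hub c",plane(c,g([(388,310)]),.03)); 
m=cv2.inRange(f["im"],(0,0,0),(50,50,50));m[:130]=0;m[255:]=0
cn=max(cv2.findContours(m,0,1)[0],key=cv2.contourArea);q=plane(c,cn.reshape(-1,2),.012)[:,:2].astype(np.float32)
print("tyre",cv2.minEnclosingCircle(q),cv2.fitEllipse(q))
P=cloud(c,f["d"])
for q in((320,290),(250,200),(100,200)):
    u,v=g([q])[0].round().astype(int);print("z",np.nanmedian(P[v-1:v+2,u-1:u+2].reshape(-1,3),0).round(4))
```

```text
[ 0.48409995 -0.28540659  0.03      ] [0.03192452 0.03062716 0.03204892 0.03069413] [ -18.82508152 -107.46639193  161.29949231   72.29851347]
hub c [[ 0.48370638 -0.28361682  0.03      ]]
tyre ((0.4834510385990143, -0.28536346554756165), 0.05873468145728111) ((0.4836699962615967, -0.2852061688899994), (0.11540483683347702, 0.11592762172222137), 1.7127987146377563)
z [ 0.4667 -0.2784  0.0295]
z [ 0.4468 -0.2589  0.0114]
z [ 4.047e-01 -2.609e-01 -4.000e-04]
```

Run:
```python
from h import *
rel((.4838,-.285,.04),0)
```

```text
shift [-0.0299 -0.01    0.3197] turn [(array([0.0002, 0.0001, 0.0011]), 'q6 about', np.float64(-41.1)), (array([-1.000e-04,  4.000e-04, -9.989e-01]), 'q6 about', np.float64(-221.1))] dist mm 160.6
```

```bash
python3 -m handwheel '[[[-0.03,-0.01,0.1],[0,0,0.001]],[[-0.03,-0.01,0.2],[0,0,0.001]],[[-0.03,-0.01,0.28],[0,0,0.001]],[[-0.03,-0.01,0.32],[0,0,0.001]],[[-0.03,-0.01,0.345],[0,0,0.001]],[[-0.03,-0.01,0.355],[0,0,0.001]],[[-0.03,-0.01,0.36],[0,0,0.001]],[[-0.03,-0.01,0.365],[0,0,0.001]],[[-0.03,-0.01,0.37],[0,0,0.001]]]' 0.8 40
```

```text
time_s: 3.9
position: [0.4834, -0.2868, 0.0151]
tool_rot: [[0.002, 1.0, 0.001], [1.0, -0.002, -0.001], [-0.001, 0.001, -1.0]]
ft_force: [0.3, 0.2, 0.1]
grip_width: 0.0681
gripper_force: 0.0
```

```bash
python3 -m handwheel '[[[0.002,0,0.004],[0,0,0]],[[0.002,0,0.008],[0,0,0]],[[0.002,0,0.008],[0,0,0]]]'; python3 -m handwheel '[[[0,0,0.004],[0,0,0]],[[0,0,0.008],[0,0,0]],[[0,0,0.008],[0,0,0]]]'
```

```text
time_s: 4.2
position: [0.4829, -0.2856, 0.0102]
tool_rot: [[0.002, 1.0, -0.0], [1.0, -0.002, 0.0], [0.0, -0.0, -1.0]]
ft_force: [0.4, -0.6, 0.4]
grip_width: 0.0682
gripper_force: 0.0
time_s: 4.5
position: [0.4828, -0.2855, 0.006]
tool_rot: [[0.002, 1.0, -0.0], [1.0, -0.002, 0.0], [0.0, -0.0, -1.0]]
ft_force: [0.5, -0.8, 0.4]
grip_width: 0.0684
gripper_force: 0.0
```

```bash
python3 -m handwheel '[[[0,0,-0.002],[0,0,0]],[[0,0,-0.002],[0,0,0]],[[0,0,-0.002],[0,0,0]],[[0,0,-0.002],[0,0,0]],[[0,0,-0.002],[0,0,0]],[[0,0,-0.002],[0,0,0]]]' 0.3 60; python3 -m handwheel '[[[0,0,-0.02],[0,0,0]],[[0,0,-0.08],[0,0,0]],[[0,0,-0.18],[0,0,0]],[[0,0,-0.28],[0,0,0]],[[0,0,-0.34],[0,0,0]],[[0,0,-0.34],[0,0,0]],[[0,0,-0.34],[0,0,0]]]'
python3 - <<'E'
from h import *
st=observe();print(st["position"],st["ft_force"])
c=camera_params("wrist");im,d=get_image("wrist");np.savez("w_held.npz",im=im,d=d,R=c["R"],t=c["t"])
cv2.imwrite("pics/w_held.png",im[:,:,::-1])
rel((.6138,-.0047,.19),0)
E
```

```text
time_s: 5.1
position: [0.483, -0.2856, 0.0074]
tool_rot: [[0.002, 1.0, 0.0], [1.0, -0.002, -0.0], [-0.0, 0.0, -1.0]]
ft_force: [-1.0, -0.3, 3.3]
grip_width: 0.0571
gripper_force: 66.6
time_s: 5.8
position: [0.4826, -0.2853, 0.1773]
tool_rot: [[0.002, 1.0, -0.0], [1.0, -0.002, 0.0], [0.0, -0.0, -1.0]]
ft_force: [-0.3, 0.6, -2.7]
grip_width: 0.0571
gripper_force: 66.2
[ 0.48263172 -0.28531638  0.1773011 ] [-0.29813451  0.63595393 -2.71367295]
shift [ 0.5613  0.2617 -0.0271] turn [(array([-0.0005, -0.0005, -0.0006]), 'q6 about', np.float64(-42.7)), (array([-8.000e-04,  9.000e-04,  9.994e-01]), 'q6 about', np.float64(137.3))] dist mm 310.0
```

View pics/w_held.png

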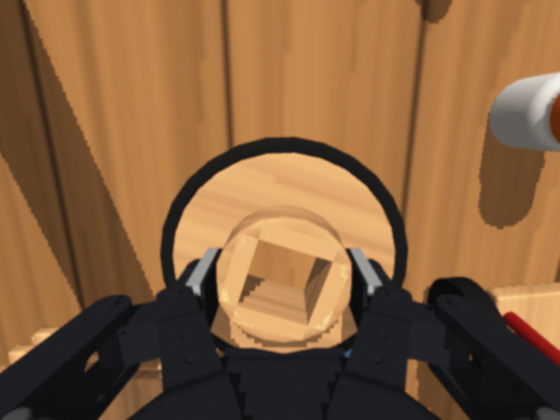

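The wheel is held level by its hub. The tyre ring is centred near (285,245) and the hole corners are about (258,225), (332,262), (318,322) and (240,287). I'll measure its pose in the hand.

Run:
```python
from h import *
f=np.load("w_held.npz");c=wcp(f);P=cloud(c,f["d"])
for q in((285,215),(250,180),(320,180),(195,220),(380,220),(340,290),(232,270)):
    u,v=q;print(q,np.nanmedian(P[v-1:v+2,u-1:u+2].reshape(-1,3),0).round(4))
# tyre outer edge: points on upper arc by column scan
g=f["im"].max(2);pts=[]
for a in np.radians(np.arange(185,356,4)):
    for r in range(135,95,-1):
        u,v=int(285+r*math.cos(a)),int(258+r*math.sin(a))
        if g[v,u]<60: pts.append((u,v));break
q=plane(c,pts,.182)[:,:2]
A=np.c_[2*q,np.ones(len(q))];x=np.linalg.lstsq(A,(q**2).sum(1),rcond=None)[0];print("tyre c",x[:2],math.sqrt(x[2]+x[:2]@x[:2]),len(q))
crop=f["im"][195:345,200:375,::-1];cv2.imwrite("pics/w_held2.png",cv2.resize(crop,None,fx=4,fy=4,interpolation=cv2.INTER_CUBIC))
```

```text
(285, 215) [ 0.4824 -0.2552  0.1978]
(250, 180) [ 0.4667 -0.2439  0.181 ]
(320, 180) [ 0.498  -0.244   0.1813]
(195, 220) [ 0.4409 -0.2626  0.1812]
(380, 220) [ 0.5263 -0.2629  0.1811]
(340, 290) [ 0.506  -0.2884  0.1995]
(232, 270) [ 0.4602 -0.2785  0.2001]
tyre c [ 0.48177842 -0.28360963] 0.05780915725391009 43
```

View pics/w_held2.png

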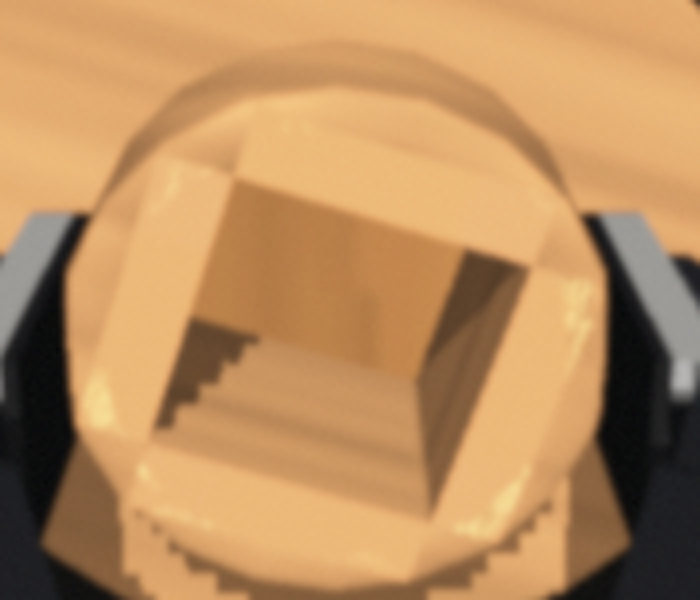

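Close up, the hole corners are at (233,180), (527,268), (430,520) and (152,432).

Run:
```python
from h import *
f=np.load("w_held.npz");c=wcp(f)
g=lambda L:(np.array(L,float)+.5)/4-.5+[200,195]
s=plane(c,g([(233,180),(527,268),(430,520),(152,432),(233,180)]),.2)
e=np.diff(s[:,:2],axis=0);print(s[:4].mean(0),np.linalg.norm(e,axis=1),np.degrees(np.arctan2(e[:,1],e[:,0])))
o=s[:4].mean(0)[:2]-observe()["position"][:2];print("offset from tcp",o)
rel((.6138-o[0],-.0047-o[1],.19),0)
```

```text
[ 0.48171886 -0.28471239  0.2       ] [0.03183629 0.03170881 0.0321339  0.03051173] [ -17.98099766 -107.49616466  159.88609391   72.00580168]
offset from tcp [-0.00063032  0.00036943]
shift [ 0.5606  0.263  -0.0271] turn [(array([-0.0005, -0.0005, -0.0006]), 'q6 about', np.float64(-42.7)), (array([-8.000e-04,  9.000e-04,  9.994e-01]), 'q6 about', np.float64(137.3))] dist mm 309.9
```

```bash
python3 -m handwheel '[[[0.09,0.042,-0.02],[0,0,0]],[[0.18,0.084,-0.027],[0,0,0]],[[0.27,0.126,-0.027],[0,0,0]],[[0.36,0.168,-0.027],[0,0,0]],[[0.45,0.21,-0.027],[0,0,0]],[[0.52,0.244,-0.027],[0,0,0]],[[0.55,0.258,-0.027],[0,0,0]],[[0.5606,0.263,-0.027],[0,0,0]],[[0.5606,0.263,-0.027],[0,0,0]],[[0.5606,0.263,-0.027],[0,0,0]]]'
python3 - <<'E'
from h import *
rel((.6144,-.0051,.132),0);
E
```

```text
time_s: 6.85
position: [0.6145, -0.007, 0.1904]
tool_rot: [[0.004, 1.0, -0.001], [1.0, -0.004, -0.0], [-0.0, -0.001, -1.0]]
ft_force: [-0.2, -0.3, -1.1]
grip_width: 0.0572
gripper_force: 66.1
shift [ 3.800e-03 -1.000e-04  1.167e-01] turn [(array([-0.0004,  0.0001, -0.0011]), 'q6 about', np.float64(-11.7)), (array([1.000e-04, 6.000e-04, 9.989e-01]), 'q6 about', np.float64(168.3))] dist mm 58.4
```

```bash
python3 -m handwheel '[[[0.0038,0,0.02],[0,0,-0.001]],[[0.0038,0,0.06],[0,0,-0.001]],[[0.0038,0,0.1],[0,0,-0.001]],[[0.0038,0,0.12],[0,0,-0.001]],[[0.0038,0,0.135],[0,0,-0.001]],[[0.0038,0,0.145],[0,0,-0.001]],[[0.0038,0,0.155],[0,0,-0.001]],[[0.0038,0,0.155],[0,0,-0.001]]]'
```

```text
time_s: 7.65
position: [0.6149, -0.0037, 0.1131]
tool_rot: [[-0.001, 1.0, -0.0], [1.0, 0.001, 0.0], [0.0, -0.0, -1.0]]
ft_force: [-0.7, -0.4, -2.3]
grip_width: 0.0567
gripper_force: 66.0
```

```bash
python3 -m handwheel '[[[-0.002,-0.001,0.004],[0,0,0]],[[-0.002,-0.001,0.008],[0,0,0]],[[-0.002,-0.001,0.012],[0,0,0]],[[-0.002,-0.001,0.016],[0,0,0]],[[-0.002,-0.001,0.02],[0,0,0]],[[-0.002,-0.001,0.02],[0,0,0]]]'
```

```text
time_s: 8.25
position: [0.6143, -0.0046, 0.103]
tool_rot: [[-0.001, 1.0, -0.001], [1.0, 0.001, 0.0], [0.0, -0.001, -1.0]]
ft_force: [0.7, -0.1, -2.7]
grip_width: 0.0574
gripper_force: 66.0
```

```bash
python3 -m handwheel '[[[0,0,0.003],[0,0,0]],[[0,0,0.006],[0,0,0]],[[0,0,0.009],[0,0,0]],[[0,0,0.012],[0,0,0]],[[0,0,0.012],[0,0,0]]]'
```

```text
time_s: 8.75
position: [0.6147, -0.0047, 0.098]
tool_rot: [[-0.001, 1.0, 0.001], [1.0, 0.001, -0.0], [-0.0, 0.001, -1.0]]
ft_force: [-0.6, 1.1, 4.0]
grip_width: 0.0569
gripper_force: 66.7
```

```bash
python3 -m handwheel '[[[0,0,0.006],[0,0,0]],[[0,0,0.012],[0,0,0]],[[0,0,0.018],[0,0,0]],[[0,0,0.024],[0,0,0]],[[0,0,0.03],[0,0,0]]]';python3 -m handwheel '[[[0,0,0.006],[0,0,0]],[[0,0,0.012],[0,0,0]],[[0,0,0.018],[0,0,0]],[[0,0,0.024],[0,0,0]],[[0,0,0.03],[0,0,0]]]'
```

```text
time_s: 9.25
position: [0.6146, -0.0047, 0.0822]
tool_rot: [[-0.001, 1.0, 0.0], [1.0, 0.001, -0.0], [-0.0, 0.0, -1.0]]
ft_force: [-0.6, -0.5, 3.3]
grip_width: 0.0568
gripper_force: 66.8
time_s: 9.75
position: [0.6145, -0.0047, 0.0671]
tool_rot: [[-0.001, 1.0, 0.0], [1.0, 0.001, -0.0], [-0.0, 0.0, -1.0]]
ft_force: [-0.2, -1.4, 2.3]
grip_width: 0.0571
gripper_force: 66.8
```

```bash
python3 -m handwheel '[[[0,0,0.006],[0,0,0]],[[0,0,0.012],[0,0,0]],[[0,0,0.018],[0,0,0]],[[0,0,0.024],[0,0,0]],[[0,0,0.03],[0,0,0]],[[0,0,0.032],[0,0,0]],[[0,0,0.032],[0,0,0]]]'
python3 - <<'E'
from h import *
c=camera_params("wrist");im,d=get_image("wrist");P=cloud(c,d)
for x in(-.045,.045):
  for k in(0.02,0.03):
    u,v=proj(c,(.6138+x,-.0047+k,.055))[0].astype(int);print(np.nanmedian(P[v-1:v+2,u-1:u+2].reshape(-1,3),0).round(4))
E
```

```text
time_s: 10.45
position: [0.6144, -0.0047, 0.0511]
tool_rot: [[-0.001, 1.0, -0.0], [1.0, 0.001, 0.0], [0.0, -0.0, -1.0]]
ft_force: [-0.1, -0.4, -2.1]
grip_width: 0.0571
gripper_force: 66.1
[0.5687 0.0156 0.0553]
[0.5687 0.0258 0.0552]
[0.6586 0.0155 0.0551]
[0.6585 0.0257 0.0549]
```

```bash
python3 -m handwheel '[[[0,0,0],[0,0,0]],[[0,0,0],[0,0,0]],[[0,0,0],[0,0,0]],[[0,0,0],[0,0,0]],[[0,0,0],[0,0,0]]]' 0.9 | tail -3;  python3 -m handwheel '[[[0,0,-0.05],[0,0,0]],[[0,0,-0.14],[0,0,0]],[[0,0,-0.24],[0,0,0]],[[0,0,-0.32],[0,0,0]],[[0,0,-0.36],[0,0,0]],[[0,0,-0.36],[0,0,0]]]'
python3 - <<'E'
from h import *
c=camera_params("wrist");im,d=get_image("wrist");P=cloud(c,d)
for x,y in((-.045,0),(.045,0),(0,.045),(0,-.045),(-.02,-.015),(.02,.015)):
    u,v=proj(c,(.6138+x,-.0047+y,.037+.018*(abs(x)<.04 and abs(y)<.04)))[0].astype(int);print(np.nanmedian(P[v-1:v+2,u-1:u+2].reshape(-1,3),0).round(4))
rel((.5065,.235,.2),0)
E
```

```text
ft_force: [-0.8, 1.8, -0.9]
grip_width: 0.0769
gripper_force: 0.0
time_s: 11.6
position: [0.6154, -0.0048, 0.2347]
tool_rot: [[-0.001, 1.0, 0.006], [1.0, 0.001, -0.001], [-0.001, 0.006, -1.0]]
ft_force: [0.1, 0.6, -0.7]
grip_width: 0.0768
gripper_force: 0.0
[ 0.568  -0.004   0.0364]
[ 0.6582 -0.0042  0.0357]
[0.6131 0.0412 0.0357]
[ 0.613  -0.0493  0.036 ]
[ 0.593  -0.0176  0.0561]
[0.6337 0.011  0.0548]
shift [ 0.4796 -0.2159  0.0636] turn [(array([0.0007, 0.0001, 0.0004]), 'q6 about', np.float64(-11.5)), (array([-2.000e-04,  1.100e-03, -9.996e-01]), 'q6 about', np.float64(-191.5))] dist mm 264.9
```

Wheel home: disc top z ≈ 0.036 all round (expected 0.037) and hub top 0.055. Next, the collar.

```bash
python3 -m handwheel '[[[0.48,-0.216,0.064],[0,0,0]],[[0.48,-0.216,0.064],[0,0,0]],[[0.48,-0.216,0.064],[0,0,0]],[[0.48,-0.216,0.064],[0,0,0]],[[0.48,-0.216,0.064],[0,0,0]],[[0.48,-0.216,0.064],[0,0,0]],[[0.48,-0.216,0.064],[0,0,0]],[[0.48,-0.216,0.064],[0,0,0]]]' | head -2
python3 - <<'E'
from h import *
c=camera_params("wrist");im,d=get_image("wrist");np.savez("w_col.npz",im=im,d=d,R=c["R"],t=c["t"])
u,v=proj(c,(.5065,.2225,.026))[0].astype(int);print(u,v)
cv2.imwrite("pics/w_col.png",cv2.resize(im[v-75:v+75,u-100:u+100,::-1],None,fx=4,fy=4,interpolation=cv2.INTER_CUBIC))
E
```

```text
time_s: 12.45
position: [0.5064, 0.2345, 0.1985]
284 199
```

View pics/w_col.png

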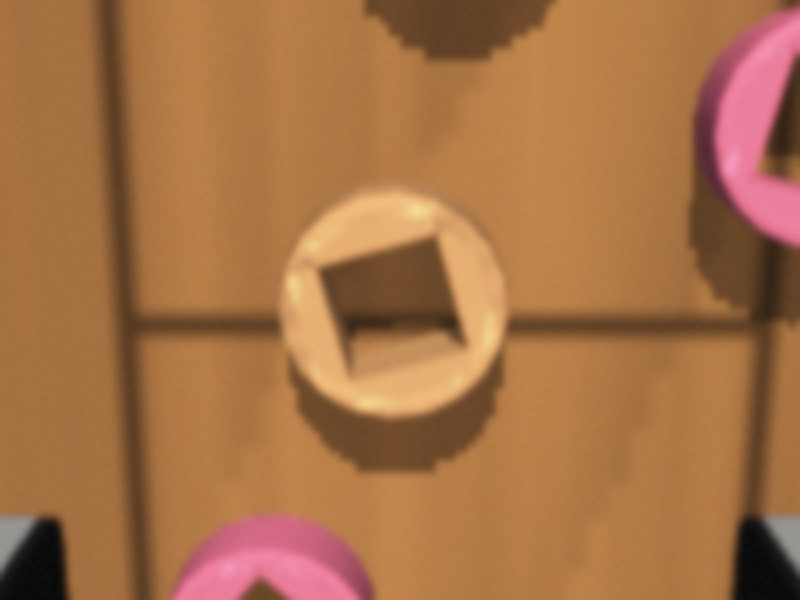

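The collar is at crop centre (394,303), with hole corners (320,268), (437,235), (467,347) and (350,378). The pink rings at lower left and upper right are clear of the fingers.

Run:
```python
from h import *
f=np.load("w_col.npz");c=wcp(f)
g=lambda L:(np.array(L,float)+.5)/4-.5+[184,124]
s=plane(c,g([(320,268),(437,235),(467,347),(350,378),(320,268)]),.026)
e=np.diff(s[:,:2],axis=0);print(s[:4].mean(0),np.linalg.norm(e,axis=1),np.degrees(np.arctan2(e[:,1],e[:,0])))
ci=plane(c,g([(394,303),(282,303),(506,303)]),.026);print(ci)
P=cloud(c,f["d"])
for q in((305,300),(485,300),(420,220)):
    u,v=g([q])[0].round().astype(int);print("z",np.nanmedian(P[v-1:v+2,u-1:u+2].reshape(-1,3),0).round(4))
rel(((s[:4].mean(0)+ci[0])[0]/2,(s[:4].mean(0)+ci[0])[1]/2,.04),0)
# pink rings
h=cv2.cvtColor(f["im"],cv2.COLOR_RGB2HSV);m=cv2.inRange(h,(160,80,80),(179,255,255))
for k in cv2.findContours(m,0,1)[0]:
    if cv2.contourArea(k)>100:
        q=plane(c,k.reshape(-1,2),.02);print("pink",q.min(0)[:2].round(3),q.max(0)[:2].round(3))
```

```text
[0.50370974 0.22095874 0.026     ] [0.03110851 0.03073243 0.03173659 0.03045102] [  16.0905158   -74.754302   -164.44606402  104.0583425 ]
[[0.5038459  0.22222135 0.026     ]
 [0.47493788 0.22218741 0.026     ]
 [0.53274893 0.22225436 0.026     ]]
z [0.481  0.2225 0.0257]
z [0.5275 0.2226 0.0254]
z [0.5108 0.2434 0.0258]
shift [-0.0249 -0.0057  0.3175] turn [(array([-0.0002,  0.0002,  0.    ]), 'q6 about', np.float64(12.7)), (array([-3.e-04, -4.e-04, -1.e+00]), 'q6 about', np.float64(-167.3))] dist mm 159.3
pink [0.438 0.09 ] [0.498 0.16 ]
pink [0.581 0.235] [0.645 0.295]
```

```bash
python3 -m handwheel '[[[-0.025,-0.0057,0.1],[0,0,0]],[[-0.025,-0.0057,0.2],[0,0,0]],[[-0.025,-0.0057,0.28],[0,0,0]],[[-0.025,-0.0057,0.32],[0,0,0]],[[-0.025,-0.0057,0.345],[0,0,0]],[[-0.025,-0.0057,0.36],[0,0,0]],[[-0.025,-0.0057,0.375],[0,0,0]],[[-0.025,-0.0057,0.385],[0,0,0]],[[-0.025,-0.0057,0.385],[0,0,0]]]' 0.8; python3 -m handwheel '[[[0,0,0],[0,0,0]],[[0,0,0],[0,0,0]],[[0,0,0],[0,0,0]],[[0,0,0],[0,0,0]],[[0,0,0],[0,0,0]]]' 0.3 60
```

```text
time_s: 13.4
position: [0.5035, 0.2227, 0.0069]
tool_rot: [[-0.001, 1.0, 0.0], [1.0, 0.001, 0.0], [0.0, 0.0, -1.0]]
ft_force: [-0.0, -0.4, -1.2]
grip_width: 0.0683
gripper_force: 0.0
time_s: 13.9
position: [0.5039, 0.2229, 0.0078]
tool_rot: [[-0.001, 1.0, 0.002], [1.0, 0.001, 0.0], [0.0, 0.002, -1.0]]
ft_force: [-0.4, 0.4, 6.8]
grip_width: 0.0573
gripper_force: 64.5
```

```bash
python3 -m handwheel '[[[0,0,-0.02],[0,0,0]],[[0,0,-0.08],[0,0,0]],[[0,0,-0.18],[0,0,0]],[[0,0,-0.28],[0,0,0]],[[0,0,-0.36],[0,0,0]],[[0,0,-0.366],[0,0,0]],[[0,0,-0.366],[0,0,0]]]'
python3 - <<'E'
from h import *
st=observe();print(st["position"])
c=camera_params("wrist");im,d=get_image("wrist");np.savez("w_ch.npz",im=im,d=d,R=c["R"],t=c["t"])
cv2.imwrite("pics/w_ch.png",cv2.resize(im[195:345,200:375,::-1],None,fx=4,fy=4,interpolation=cv2.INTER_CUBIC))
P=cloud(c,d)
for q in((335,290),(232,270),(285,225)):
    u,v=q;print(q,np.nanmedian(P[v-1:v+2,u-1:u+2].reshape(-1,3),0).round(4))
E
```

```text
time_s: 14.6
position: [0.5033, 0.2228, 0.1909]
tool_rot: [[-0.001, 1.0, 0.002], [1.0, 0.001, 0.0], [0.0, 0.002, -1.0]]
ft_force: [0.6, -0.5, -1.0]
grip_width: 0.0568
gripper_force: 64.3
[0.50331998 0.22277007 0.19094355]
(335, 290) [0.5252 0.2173 0.2087]
(232, 270) [0.48   0.2269 0.2089]
(285, 225) [0.503  0.2477 0.209 ]
```

View pics/w_ch.png

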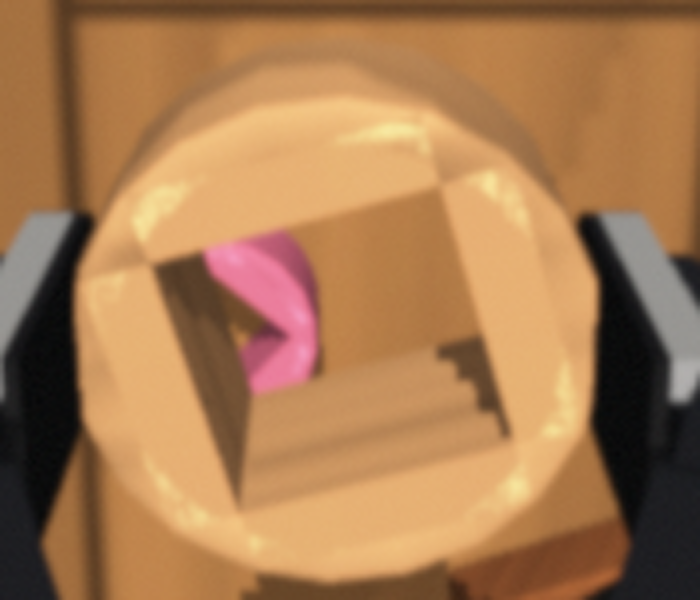

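The collar is held level, with its top at z ≈ 0.209. The hole corners are at (155,265), (438,187), (511,437) and (240,510).

Run:
```python
from h import *
f=np.load("w_ch.npz");c=wcp(f);st=observe()
g=lambda L:(np.array(L,float)+.5)/4-.5+[200,195]
s=plane(c,g([(155,265),(438,187),(511,437),(240,510),(155,265)]),.209)
e=np.diff(s[:,:2],axis=0);print(s[:4].mean(0),np.linalg.norm(e,axis=1),a:=np.degrees(np.arctan2(e[:,1],e[:,0])))
am=np.degrees(np.angle(np.mean(np.exp(4j*np.radians(a)))))/4;print("hole",am)
R=st["tool_rot"];o=R.T@(np.r_[s[:4].mean(0)[:2],0]-np.r_[st["position"][:2],0]);print("off tool",o)
yaw0=math.degrees(math.atan2(R[1,1],R[0,1]));dy=(71.3-am+45)%90-45;yaw=yaw0+dy;y=math.radians(yaw);print("yaw",yaw)
Y=np.array([math.cos(y),math.sin(y)]);X=np.array([Y[1]*-1,Y[0]]) # tool x = y x z(down)
X=np.cross([Y[0],Y[1],0],[0,0,-1.])[:2]
t=np.array([.6138,-.0047])-o[0]*X-o[1]*Y;print("tcp target",t);rel((*t,.19),yaw)
```

```text
[0.50241342 0.22082227 0.209     ] [0.03159077 0.03130033 0.03200224 0.03164049] [  16.54080678  -73.53655624 -162.85589554  105.72234301]
hole 16.467695659752753
off tool [-1.77513832e-03 -4.33537282e-04  7.13019095e-07]
yaw -35.09610843722326
tcp target [ 0.61517533 -0.00349686]
shift [-0.4525  0.2241 -0.0012] turn [(array([-2.000e-04,  1.000e-04,  1.954e-01]), 'q6 about', np.float64(46.6)), (array([-2.000e-04, -3.000e-04, -8.046e-01]), 'q6 about', np.float64(-133.4))] dist mm 252.5
```

```bash
python3 -m handwheel '[[[-0.09,0.045,0],[0,0,0.04]],[[-0.18,0.09,0],[0,0,0.08]],[[-0.27,0.135,0],[0,0,0.12]],[[-0.36,0.18,0],[0,0,0.16]],[[-0.42,0.21,0],[0,0,0.19]],[[-0.4525,0.224,0],[0,0,0.1955]],[[-0.4525,0.224,0],[0,0,0.1955]],[[-0.4525,0.224,0],[0,0,0.1955]],[[-0.4525,0.224,0],[0,0,0.1955]]]'
python3 - <<'E'
from h import *
rel((.6152,-.0035,.112),-35.1)
E
```

```text
time_s: 15.55
position: [0.615, -0.0018, 0.1896]
tool_rot: [[0.573, 0.819, -0.001], [0.819, -0.573, 0.0], [-0.0, -0.001, -1.0]]
ft_force: [-0.3, 0.1, -0.4]
grip_width: 0.0563
gripper_force: 64.2
shift [-0.0025  0.0025  0.1552] turn [(array([-0.0003,  0.0001,  0.0007]), 'q6 about', np.float64(23.9)), (array([-1.000e-04, -5.000e-04, -9.993e-01]), 'q6 about', np.float64(-156.1))] dist mm 77.6
```

```bash
python3 -m handwheel '[[[-0.0025,0.0025,0.02],[0,0,0]],[[-0.0025,0.0025,0.06],[0,0,0]],[[-0.0025,0.0025,0.1],[0,0,0]],[[-0.0025,0.0025,0.12],[0,0,0]],[[-0.0025,0.0025,0.135],[0,0,0]],[[-0.0025,0.0025,0.145],[0,0,0]],[[-0.0025,0.0025,0.155],[0,0,0]],[[-0.0025,0.0025,0.155],[0,0,0]]]'
python3 - <<'E'
from h import *
rel((.6152,-.0035,.103),-35.1)
E
```

```text
time_s: 16.35
position: [0.6159, -0.005, 0.1121]
tool_rot: [[0.575, 0.818, -0.0], [0.818, -0.575, 0.0], [0.0, -0.0, -1.0]]
ft_force: [-0.0, 0.2, -1.8]
grip_width: 0.0566
gripper_force: 64.2
shift [ 0.0018 -0.0029  0.0182] turn [(array([-0.0001, -0.    , -0.0001]), 'q6 about', np.float64(23.6)), (array([-0.000e+00,  1.000e-04,  9.999e-01]), 'q6 about', np.float64(203.6))] dist mm 9.3
```

```bash
python3 -m handwheel '[[[0.0018,-0.0029,0.004],[0,0,0]],[[0.0018,-0.0029,0.008],[0,0,0]],[[0.0018,-0.0029,0.012],[0,0,0]],[[0.0018,-0.0029,0.016],[0,0,0]],[[0.0018,-0.0029,0.019],[0,0,0]],[[0.0018,-0.0029,0.019],[0,0,0]]]'
```

```text
time_s: 16.95
position: [0.6152, -0.0035, 0.1026]
tool_rot: [[0.575, 0.818, -0.0], [0.818, -0.575, 0.0], [-0.0, -0.0, -1.0]]
ft_force: [0.5, 0.3, -0.1]
grip_width: 0.0569
gripper_force: 64.2
```

```bash
python3 -m handwheel '[[[0,0,0.004],[0,0,0]],[[0,0,0.008],[0,0,0]],[[0,0,0.014],[0,0,0]],[[0,0,0.02],[0,0,0]],[[0,0,0.026],[0,0,0]]]';python3 -m handwheel '[[[0,0,0.006],[0,0,0]],[[0,0,0.012],[0,0,0]],[[0,0,0.018],[0,0,0]],[[0,0,0.024],[0,0,0]],[[0,0,0.03],[0,0,0]],[[0,0,0.036],[0,0,0]]]'
```

```text
time_s: 17.45
position: [0.6156, -0.0036, 0.0907]
tool_rot: [[0.575, 0.818, 0.002], [0.818, -0.575, -0.0], [0.001, 0.002, -1.0]]
ft_force: [-1.0, 1.7, 4.7]
grip_width: 0.0565
gripper_force: 64.8
time_s: 18.05
position: [0.6154, -0.0036, 0.0716]
tool_rot: [[0.575, 0.818, 0.0], [0.818, -0.575, 0.0], [0.0, 0.0, -1.0]]
ft_force: [0.5, 1.2, 4.0]
grip_width: 0.057
gripper_force: 64.8
```

```bash
python3 -m handwheel '[[[0,0,0.006],[0,0,0]],[[0,0,0.012],[0,0,0]],[[0,0,0.016],[0,0,0]],[[0,0,0.018],[0,0,0]],[[0,0,0.019],[0,0,0]],[[0,0,0.019],[0,0,0]]]';python3 - <<'E'
from h import *
c=camera_params("wrist");im,d=get_image("wrist");P=cloud(c,d)
for x,y in((-.02,.012),(.015,.02),(-.005,.024)):
    u,v=proj(c,(.6138+x,-.0047+y,.081))[0].astype(int);print(np.nanmedian(P[v-1:v+2,u-1:u+2].reshape(-1,3),0).round(4))
E
```

```text
time_s: 18.65
position: [0.615, -0.0034, 0.0629]
tool_rot: [[0.575, 0.818, -0.0], [0.818, -0.575, 0.0], [-0.0, -0.0, -1.0]]
ft_force: [-3.1, 1.8, 7.5]
grip_width: 0.0569
gripper_force: 66.8
[0.5938 0.0075 0.081 ]
[0.6289 0.0156 0.0806]
[0.6087 0.0193 0.0806]
```

```bash
python3 -m handwheel '[[[0,0,0.002],[0,0,0]],[[0,0,0.003],[0,0,0]],[[0,0,0.003],[0,0,0]]]'; python3 -m handwheel '[[[0,0,-0.001],[0,0,0]],[[0,0,-0.001],[0,0,0]],[[0,0,-0.001],[0,0,0]],[[0,0,-0.001],[0,0,0]],[[0,0,-0.001],[0,0,0]]]' 0.9 | tail -3;  python3 -m handwheel '[[[0,0,-0.05],[0,0,0]],[[0,0,-0.14],[0,0,0]],[[0,0,-0.24],[0,0,0]],[[0,0,-0.32],[0,0,0]],[[0,0,-0.36],[0,0,0]],[[0,0,-0.36],[0,0,0]],[[0,0,-0.36],[0,0,0]]]'
python3 - <<'E'
from h import *
c=camera_params("wrist");im,d=get_image("wrist");P=cloud(c,d)
for r,z in((.045,.037),(.026,.081)):
  for a in range(0,360,45):
    x,y=r*math.cos(a/57.3),r*math.sin(a/57.3);u,v=proj(c,(.6138+x,-.0047+y,z))[0].astype(int);print(a,np.nanmedian(P[v-1:v+2,u-1:u+2].reshape(-1,3),0).round(4))
u,v=proj(c,(.6138,-.0047,.08))[0].astype(int)
cv2.imwrite("pics/fin.png",cv2.resize(im[max(v-75,0):v+75,u-100:u+100,::-1],None,fx=4,fy=4))
E
```

```text
time_s: 19.0
position: [0.615, -0.0034, 0.0628]
tool_rot: [[0.575, 0.818, 0.001], [0.818, -0.575, -0.0], [0.0, 0.001, -1.0]]
ft_force: [-6.6, 2.7, 18.6]
grip_width: 0.0568
gripper_force: 68.1
ft_force: [0.0, -0.6, 0.7]
grip_width: 0.0769
gripper_force: 0.0
time_s: 20.2
position: [0.615, -0.0035, 0.2404]
tool_rot: [[0.575, 0.818, -0.001], [0.818, -0.575, 0.0], [-0.0, -0.001, -1.0]]
ft_force: [-0.5, 1.0, -0.2]
grip_width: 0.0771
gripper_force: 0.0
0 [ 0.6588 -0.0038  0.0361]
45 [0.6459 0.0276 0.0365]
90 [0.614  0.0408 0.0356]
135 [0.5811 0.0278 0.0365]
180 [ 0.5683 -0.004   0.0359]
225 [ 0.5824 -0.0356  0.0373]
270 [ 0.6137 -0.049   0.0363]
315 [ 0.6459 -0.0356  0.0363]
0 [ 0.6394 -0.0039  0.081 ]
45 [0.6323 0.0146 0.081 ]
90 [0.6136 0.0217 0.0811]
135 [0.5949 0.0143 0.0805]
180 [ 0.5877 -0.004   0.0813]
225 [ 0.5952 -0.0225  0.0811]
270 [ 0.6135 -0.0297  0.0805]
315 [ 0.6315 -0.0228  0.0807]
```

View pics/fin.png

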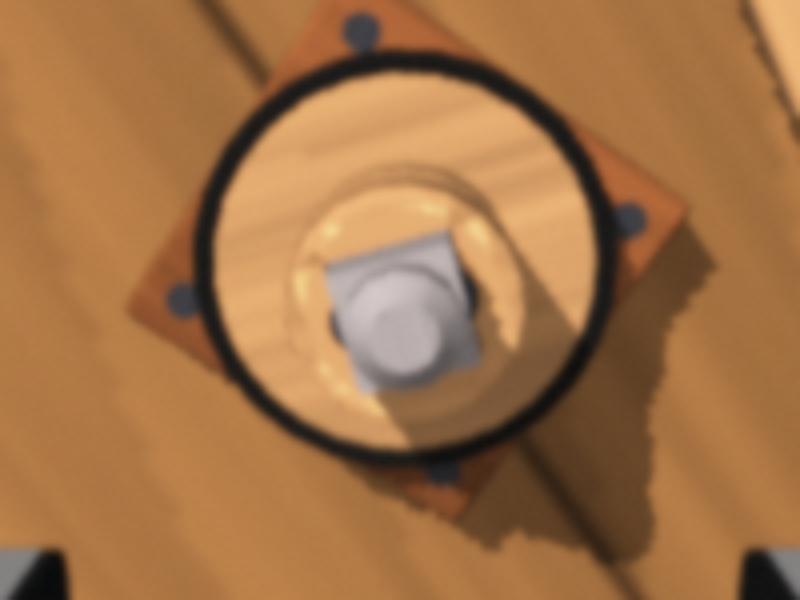

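The wheel and collar both sit flat and centred on the axle at (405,330). The collar top is at 0.081 all round and the catches have sprung out above it.

```bash
python3 -c "
from rig import close_job;print(close_job())"
```

```text
the job is handed in; nothing more can be done
None
```

The wheel and the collar are both home on the axle and released, the other things were left alone, and the job was handed in at about 20 s; the hand-in returned no verdict.

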